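# Open the autosampler's vial drawer by its hidden release

## Robot

A 6-joint arm with a two-finger parallel gripper is mounted at the origin on the work surface. World frame = base frame: x ahead of the robot, y to its left, z up, the work surface at z = 0. Lengths are in m, angles in degrees, forces in N, time in s.
With the tool pointing down it reaches from about 0.25 to 0.725 m from the base axis. Payload 9.7 kg.
Tool frame: the origin (TCP) lies at the very end of the fingers, on their centre line; the grasp point (between the pads) lies 19 mm behind it; z points along the fingers, y is the direction in which the jaws open and shut (so a half turn about z gives the same grasp; the last joint's range is limited). The gripper opens to 85 mm and grips with 20 to 120 N. Pads are 22 mm wide; open, the fingers measure 114 mm over their backs; the gripper's body (76 mm by 85 mm) begins 54 mm behind the grasp point. The pads swing forward as they close: fully open they stand 13 mm farther back than shut.
Start: joints at [-75.229, 4.979, 10.078, 95.1, 0, 90], TCP at [0.14, -0.532, 0.231] pointing down, gripper open.
Joint ranges: [-179.16, 179.16], [-48.56, 103.87], [-65.8, 70.77], [-126.05, 130.52], [-82.76, 87.17], [-180, 180]. Speed limits (degrees/s): [127.2, 127.2, 147.25, 180, 180, 180].

## Interface

Orientations are given as [roll, pitch, yaw] about the fixed x, y, z axes, in that order (R = Rz(yaw) Ry(pitch) Rx(roll)).
In Python, from workcell import bot, camera, ticket gives the robot as it stands.
- The arm moves only by the shell command python3 -m jog 'ROWS' [FORCE]. ROWS is a JSON object of lists of equal length, an entry for each row: "turn": the turn, a rotation vector about the world's x, y, z each as a share of 8 degrees, from -1 to 1, a list of three; "delta_pos": the shift along the world's x, y, z each as a share of 50 mm, from -1 to 1, a list of three; "hand": the opening, from -1 (shut) to 1 (fully open). A call has exactly 10 rows; each row shifts and turns the commanded pose from where the row before left it; what a row does not reach is not made up. A row lasts 1/10 s, in which the tool goes at most 50 mm and 8.59 degrees, less where a joint would pass 70% of its speed; a pose out of reach is approached as far as the arm can. A call with a number of a shift or a turn outside -1 to 1 is refused whole. A call with a gripper value outside its range is refused whole. The fingers move at their own pace and stop on an object; FORCE is the grip in N (left out, the last holds). Time passes only in rows, so rows that do not move let the fingers close, or fill a call up. It gives the time, the measured TCP pose, the force and the opening at its end, in the units of the state.
- bot.get_obs(): the state, without advancing time (a new reading comes with each control period).
- camera(name): name is "scene" or "top" or "wrist"; returns a dict with "frame" (384x512x3 uint8, red, green, blue), "range_z" (384x512 float32, m along the optical axis (not along the pixel's ray), 0 where there is no reading), "fx", "fy", "cx", "cy" (pixels), "extrinsics" (4x4, takes a point from world to camera coordinates); the wrist camera has in their place "mount" (4x4, takes a point from camera to tool coordinates, whose origin is the TCP and whose axes are the flange's). Camera axes: x right, y up, looking along -z (the intrinsics and any distortion apply to the point x, -y, -z); pixel columns grow to the right and rows downward; lengths in m; the calibration is good to about 2 mm. A picture is of the moment at which its call begins: read the wrist's pose just before it.
- ticket.job_done(): hands the job in, once; it reports no verdict.
The state is a dict: "time": time; "q": joint angles; "qd": joint speeds; "joint_efforts": joint torques, N m; "ee_pos": TCP position; "tcp_rot": TCP orientation; "wrist_force": force on the tool from outside, world axes, zero at the start; "torque": the same for the moment, N m; "opening": finger opening in m.
Only numpy, scipy, OpenCV 4.12 (cv2) and the standard library are available. Lean on these libraries where they do the work, as an engineer would, in place of code of your own. Each camera call takes 0.05 s, during which the arm holds its last target.

## Task

Open the vial drawer of the white autosampler on the bench. It has no handle: its release is a spring plate of the same pale grey, set almost flush somewhere along the pale grey inset strip on top near the front edge, and best found by feeling gently along the strip; press it so that the drawer springs out, then draw the drawer all the way out to its stop with a fingertip behind its front. Grip and lift nothing, keep the vial rack upright in the drawer, leave everything else where it stands, and finish with the hand clear of everything.

Things in the scene. Friction and masses are not known exactly. Their poses are not given: they have to be found in the camera images.
- autosampler: White low instrument fixed on the bench, 440 mm wide (y), 330 mm deep (x), its flat deck 160 mm above the bench. Origin: bottom centre of its front face; x runs level from the front to the back, y along the front to the robot's left, z up. Behind x = 205 mm a housing rises to z = 215 mm; on the deck before it stand two small things.
- strip_middle (a point): Centre of the surface of the pale grey inset strip, z = 158 mm, 2 mm below the deck, 55 mm behind the front edge; axes as the autosampler's. The strip is rigid, 44 mm in x, 190 mm in y. In it lies the release plate, the same pale grey, edged by a 1.5 mm gap: 36 mm in x, 54 mm in y, its top 1.5 mm below the strip, its centre at x = 0 and anywhere from y = -60 to +60 mm from this point.
- deck_edge (a point): Middle of the deck's upper front edge, z = 160 mm, fixed. The drawer's front lies flush below it when shut; after the drawer has sprung out, a gap of about 50 mm stands open between this edge and the inner side of the drawer's front, free down to the drawer's floor at z = 53 mm but for the cross rail.
- catch (a joint): Release plate: m pressed straight down, 0 at rest to 0.006 at its stop. A light spring: about 2 N to start, 4.5 N at the stop. At about 0.0035 it lets the drawer go; it springs back up when left.
- drawer (a joint): Vial drawer: m drawn out towards the robot along the autosampler's -x axis, 0 to 0.002 shut (held by the catch) to 0.14 at its stop. Once released it springs out by itself to about 0.065 within a second and stays there; from there it slides with light friction (about 1.2 N, some 3 N at 0.1 m/s) and stays where it is left.
- drawer_pull (a point): Middle of the top edge of the inner side of the drawer's front, z = 143 mm; moves with the drawer, axes as the autosampler's. The front is 290 mm wide (y), 98 mm high and reaches 14 mm from here to -x (outer face). A cross rail of the drawer, 6 mm thick, its top 5 mm below this point, begins 47 mm behind it (+x) and spans the drawer; behind it stands the vial rack.
- drawer_lip: Inner half of the drawer's front (x 6 to 14 mm, z 45 to 143 mm from this origin); origin as the autosampler's while the drawer is shut, moves with the drawer.
- drawer_skin: Outer half of the drawer's front, pale grey (x 0 to 6 mm, z 45 to 139 mm from this origin); origin as the autosampler's while the drawer is shut, moves with the drawer.
- vial_rack: Blue rack of amber vials, loose in the drawer between two ribs, 62 mm (x) by 150 mm (y) by 43 mm high. Origin: centre of its underside. Hidden until the drawer is out.
- septa_box: White cardboard box, 62 x 92 x 36 mm, loose on the deck. Origin: centre of its underside.
- ferrule_jar: Small amber jar with a black cap, 36 mm across, 50 mm high, loose on the deck. Origin: centre of its underside.
- solvent_bottle: Amber bottle with a blue cap, 68 mm across, 150 mm high, loose on the bench. Origin: centre of its underside.
- beaker: Glass beaker, 72 mm across, 85 mm high, loose on the bench. Origin: centre of its underside.
- flow_meter: Yellow hand-held flow meter lying on the bench, 150 x 75 x 28 mm, two 20 mm brass nipples at its +x end. Origin: centre of its underside.
- spanner: Steel spanner, 140 mm long, lying on the bench. Origin: centre of its underside.
- syringe_case: Blue flat syringe case, 202 x 62 x 30 mm, lying on the bench. Origin: centre of its underside.

How it is judged:
By the outcome, as a careful person would: the job done as asked, in the order asked, and still so for the second after the job is handed in, with the robot touching nothing.
It also fails if it takes over 54 s, if anything falls off the work surface, if the arm or the gripper's body presses on something with over 40 N, if the wrist force passes 120 N, or if a joint passes its speed limit or range.

## Working session

There is one attempt and no reset: what is moved stays moved. The work goes in short steps, Python scripts to look and compute and a shell command to move; the robot and the scene stay as the last step left them, time stands still between calls to the robot, and variables do not carry over. Pictures are saved under pics/ and viewed, and the job is handed in when it is done.

```bash
ls; mkdir -p pics; python3 - <<'E'
from workcell import bot,camera,ticket
import cv2
print(bot.get_obs())
for n in ("scene","top","wrist"):
    c=camera(n); cv2.imwrite(f"pics/{n}0.png",c["frame"][:,:,::-1])
    print(n,c["fx"],c["fy"],c["cx"],c["cy"],c.get("extrinsics",c.get("mount")),[k for k in c])
E
```

```text
pics
{'time': 0.0, 'q': array([-7.52283968e+01,  5.01191297e+00,  1.00353237e+01,  9.51009515e+01,
       -5.65203996e-04,  9.00004254e+01]), 'qd': array([-0.03606415,  0.08223848, -0.01011895,  0.03272113,  0.07005554,
       -0.02851576]), 'joint_efforts': array([-1.00612131e-03, -5.20387495e+01,  4.64805365e+01,  1.61685707e-02,
       -3.17483580e-05,  1.14534421e-05]), 'ee_pos': array([ 0.14016933, -0.53159729,  0.23058307]), 'tcp_rot': array([-1.79922459e+02,  5.65779225e-04,  1.47711785e+01]), 'wrist_force': array([ 0.36000835, -1.06698942,  0.0764357 ]), 'torque': array([0.02333731, 0.05483676, 0.00114968]), 'opening': 0.0852694658305629}
scene 487.2868709954581 487.2868709954581 259.8000195911049 192.15285096257242 [[-9.52109794e-01 -3.05756311e-01 -1.36251000e-04  5.36165765e-01]
 [ 2.89874867e-01 -9.02797348e-01  3.17694051e-01 -1.89489729e-01]
 [-9.72599679e-02  3.02440122e-01  9.48193267e-01 -1.46083017e+00]
 [ 0.00000000e+00  0.00000000e+00  0.00000000e+00  1.00000000e+00]] ['frame', 'range_z', 'fx', 'fy', 'cx', 'cy', 'extrinsics']
top 453.2595029838327 453.2595029838327 256.73625288653915 188.34069626982495 [[ 0.04684362 -0.99889625  0.00345722 -0.0086239 ]
 [ 0.97685667  0.04653263  0.20877201 -0.57532118]
 [-0.20870245 -0.00640243  0.97795823 -1.54429714]
 [ 0.          0.          0.          1.        ]] ['frame', 'range_z', 'fx', 'fy', 'cx', 'cy', 'extrinsics']
wrist 289.5477345234558 289.5477345234558 252.09850087791173 192.02328900674388 [[ 3.99522963e-05  9.51329441e-01  3.08175752e-01  8.01749699e-02]
 [ 9.99999938e-01  6.98172935e-05 -3.45165186e-04 -2.69222665e-04]
 [-3.49881800e-04  3.08175746e-01 -9.51329379e-01 -1.42826977e-01]
 [ 0.00000000e+00  0.00000000e+00  0.00000000e+00  1.00000000e+00]] ['frame', 'range_z', 'fx', 'fy', 'cx', 'cy', 'mount']
```

View pics/scene0.png

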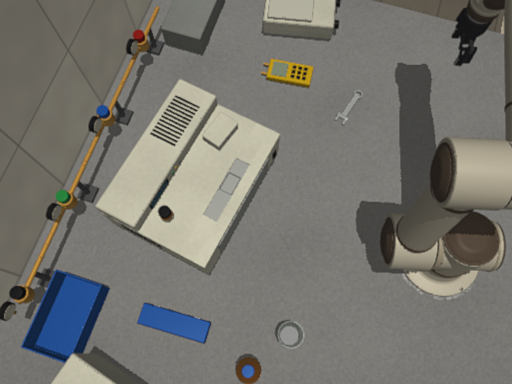

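View pics/top0.png

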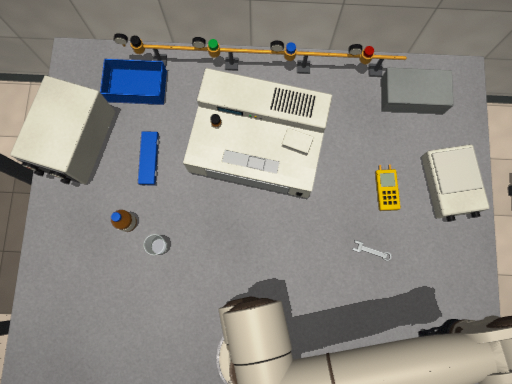

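The scene view shows the autosampler at (190,175) with its strip at about (226,190). In the top view the strip runs from (223,155) to (280,167). A plate outline seems visible inside it, so I'm enlarging both.

```bash
python3 - <<'E'
import cv2
a=cv2.imread("pics/top0.png")[60:205,175:345]; b=cv2.imread("pics/scene0.png")[70:280,90:290]
cv2.imwrite("pics/top0c.png",cv2.resize(a,None,fx=4.5,fy=4.0,interpolation=cv2.INTER_CUBIC)[:600,:800])
cv2.imwrite("pics/scene0c.png",cv2.resize(b,None,fx=2.8,fy=2.8,interpolation=cv2.INTER_CUBIC))
E
```

```text
(no output)
```

View pics/top0c.png

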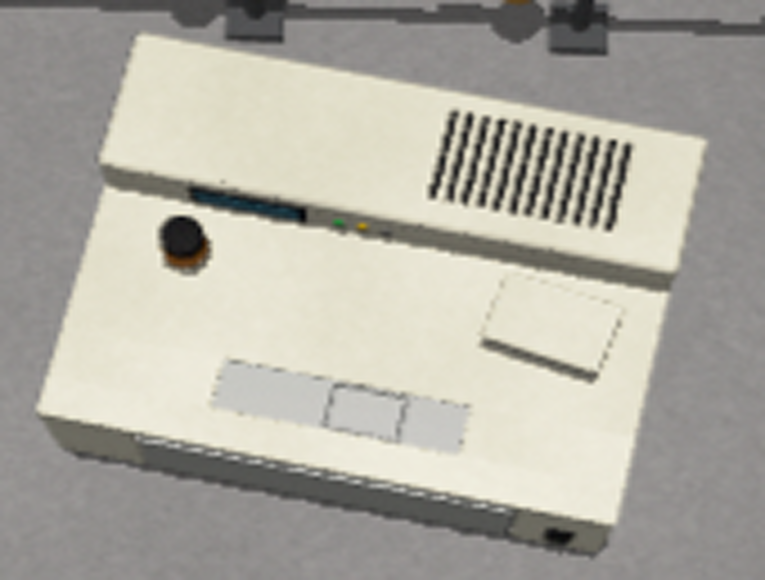

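View pics/scene0c.png

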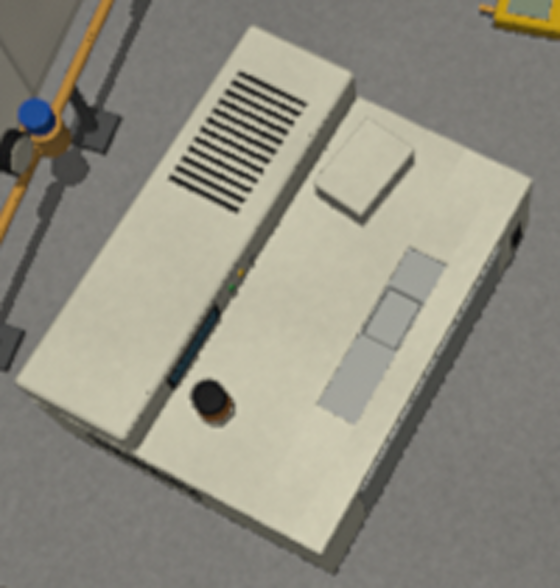

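```bash
cat > h.py <<'E'
import numpy as np
from workcell import camera
def ray(c,u,v,E=None):
    E=c["extrinsics"] if E is None else E
    d=np.array([(u-c["cx"])/c["fx"],-(v-c["cy"])/c["fy"],-1.0])
    R=E[:3,:3]; o=-R.T@E[:3,3]; return o,R.T@d
def atz(c,u,v,z):
    o,d=ray(c,u,v); return o+d*(z-o[2])/d[2]
def tri(rs):
    A=0;b=0
    for o,d in rs:
        d=d/np.linalg.norm(d);P=np.eye(3)-np.outer(d,d);A=A+P;b=b+P@o
    return np.linalg.solve(A,b)
E
python3 - <<'E'
from h import *
np.set_printoptions(precision=4,suppress=True)
T=camera("top");S=camera("scene")
t=lambda p:((p[0]+.5)/4.5-.5+175,(p[1]+.5)/4-.5+60)
s=lambda p:((p[0]+.5)/2.8-.5+90,(p[1]+.5)/2.8-.5+70)
P={"deckFL":((38,415),(324,556),.16),"deckFR":((612,524),(530,181),.16),
"stBL":((228,360),(317,404),.158),"stBR":((470,405),(411,247),.158),"stFR":((462,452),(446,263),.158),"stFL":((213,408),(352,422),.158),
"plBL":((332,385),(363,332),.157),"plBR":((407,397),(395,288),.157),"plFR":((399,440),(421,303),.157),"plFL":((323,428),(391,349),.157)}
W={}
for k,(a,b,z) in P.items():
    x=tri([ray(T,*t(a)),ray(S,*s(b))]); ta=atz(T,*t(a),z); sa=atz(S,*s(b),z); W[k]=(ta+sa)/2
    print(k,x,ta[:2],sa[:2])
st=sum(W[k] for k in W if k[:2]=="st")/4; pl=sum(W[k] for k in W if k[:2]=="pl")/4
dy=W["deckFL"]-W["deckFR"]; print("yaw",np.degrees(np.arctan2(-dy[0],dy[1])),np.linalg.norm(dy))
sy=W["stFL"]+W["stBL"]-W["stFR"]-W["stBR"];print("strip yaw",np.degrees(np.arctan2(-sy[0],sy[1])),np.linalg.norm(sy)/2)
yy=dy/np.linalg.norm(dy); xx=np.array([yy[1],-yy[0],0])
e=(W["deckFL"]+W["deckFR"])/2
print("edge",e,"strip",st,"pl",pl,"axes",xx,yy)
print("strip from edge",(st-e)@xx,(st-e)@yy,"plate from strip",(pl-st)@xx,(pl-st)@yy)
from workcell import bot; print(bot.get_obs()["time"])
E
```

```text
deckFL [0.6285 0.2698 0.1549] [0.6277 0.2688] [0.6273 0.2707]
deckFR [ 0.5559 -0.1614  0.1576] [ 0.5547 -0.1609] [ 0.5564 -0.1605]
stBL [0.6854 0.1308 0.1522] [0.683  0.1305] [0.6848 0.1319]
stBR [ 0.6502 -0.0523  0.1627] [ 0.6523 -0.0527] [ 0.6503 -0.0538]
stFR [ 0.6111 -0.0482  0.1578] [ 0.6113 -0.0482] [ 0.6109 -0.048 ]
stFL [0.6441 0.1387 0.1543] [0.6405 0.1391] [0.6461 0.1387]
plBL [0.6637 0.0507 0.1665] [0.6651 0.0513] [0.6668 0.0474]
plBR [ 0.6522 -0.0045  0.1665] [ 0.6573 -0.0053] [ 0.6516 -0.0069]
plFR [ 0.6217 -0.0012  0.1516] [ 0.6197 -0.001 ] [0.6214 0.0004]
plFL [0.632  0.0554 0.1519] [0.6274 0.0561] [0.6344 0.0557]
yaw -9.491987070178203 0.4364101109221922
strip yaw -9.896648406305193 0.18852292292213518
edge [0.5915 0.0545 0.16  ] strip [0.6474 0.0422 0.158 ] pl [0.643  0.0247 0.157 ] axes [ 0.9863 -0.1649  0.    ] [0.1649 0.9863 0.    ]
strip from edge 0.05719093082430294 -0.0029501465318609674 plate from strip -0.0015167962346093107 -0.017954429943998623
0.25
```

Both views agree: the plate's centre is at about (0.643, 0.025), the instrument's yaw is about -9.6°, and strip and plate sizes are close to those given. Next I shut the hand, raise it slightly, turn it to line up, and travel towards the plate.

```bash
python3 -m jog '{"delta_pos":[[0.5,0.5,0.1],[0.5,0.55,0.1],[0.5,0.55,0.1],[0.5,0.55,0.1],[0.5,0.55,0.1],[0.5,0.55,0],[0.5,0.55,0],[0.5,0.55,0],[0.5,0.55,0],[0.5,0.55,0]],"turn":[[0,0,-0.3],[0,0,-0.3],[0,0,-0.3],[0,0,-0.3],[0,0,-0.3],[0,0,-0.3],[0,0,-0.3],[0,0,-0.3],[0,0,-0.3],[0,0,-0.3]],"hand":[-1,-1,-1,-1,-1,-1,-1,-1,-1,-1]}' 20
```

```text
time: 1.25
ee_pos: [0.391, -0.258, 0.2564]
tcp_rot: [180.0, -0.0, -9.3]
wrist_force: [-0.1, -0.1, -0.0]
opening: 0.0001
```

```bash
python3 -m jog '{"delta_pos":[[0.36,0.64,0.1],[0.36,0.64,0.1],[0.36,0.64,0.1],[0.36,0.64,0.1],[0.36,0.64,0],[0.36,0.64,0],[0.36,0.64,0],[0.36,0.64,0],[0.36,0.64,0],[0,0,0]],"turn":[[0,0,-0.04],[0,0,0],[0,0,0],[0,0,0],[0,0,0],[0,0,0],[0,0,0],[0,0,0],[0,0,0],[0,0,0]],"hand":[-1,-1,-1,-1,-1,-1,-1,-1,-1,-1]}'
python3 - <<'E'
from workcell import bot,camera
import cv2
o=bot.get_obs();c=camera("wrist");print(o["ee_pos"],o["tcp_rot"])
cv2.imwrite("pics/w1.png",cv2.resize(c["frame"][:,:,::-1],None,fx=1.5,fy=1.5,interpolation=cv2.INTER_CUBIC))
E
```

```text
time: 2.25
ee_pos: [0.5467, -0.0292, 0.2753]
tcp_rot: [-177.4, 0.1, -4.3]
wrist_force: [-0.4, 0.3, -0.3]
opening: -0.0002
[ 0.54668714 -0.02919722  0.27528504] [-1.77402723e+02  9.00196947e-02 -4.34973915e+00]
```

View pics/w1.png

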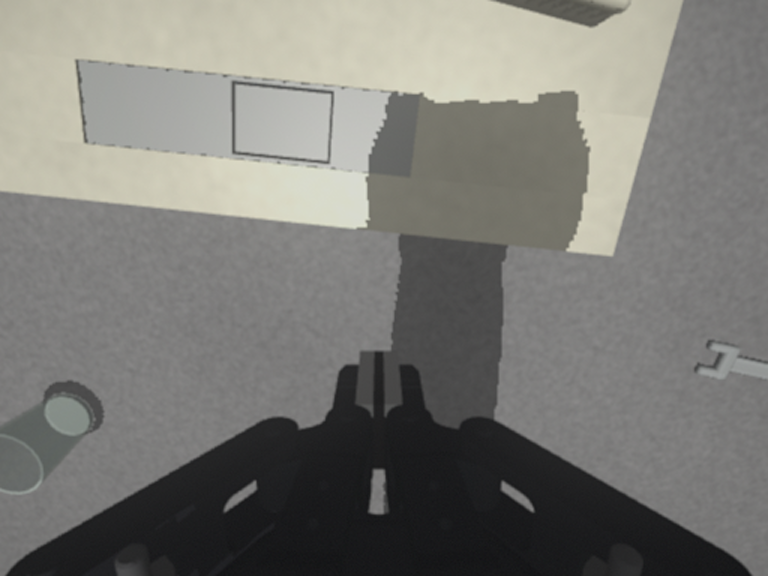

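The wrist view shows the plate outline clearly, with corners (in the 1.5x picture) at (233,82), (333,92), (329,162) and (234,153). The hand's orientation has drifted a little.

```bash
cat >> h.py <<'E'
from scipy.spatial.transform import Rotation as Ro
def wext(c,o):
    X=np.eye(4);X[:3,:3]=Ro.from_euler("xyz",o["tcp_rot"],degrees=True).as_matrix();X[:3,3]=o["ee_pos"]
    return np.linalg.inv(X@c["mount"])
E
python3 - <<'E'
from h import *
from workcell import bot
np.set_printoptions(precision=4,suppress=True)
o=bot.get_obs();print(o["ee_pos"],o["tcp_rot"],o["qd"],o["q"])
c=camera("wrist")
o2=dict(ee_pos=np.array([ 0.54668714,-0.02919722,0.27528504]),tcp_rot=[-177.402723,.09002,-4.34974])
c=dict(c,extrinsics=wext(c,o2))
f=lambda u,v,z:atz(c,(u+.5)/1.5-.5,(v+.5)/1.5-.5,z)
pl=[f(*p,.1565) for p in((233,82),(333,92),(329,162),(234,153))]
st=[f(*p,.158) for p in((77,60),(420,94),(411,177),(85,143))]
P=np.mean(pl,0);S=np.mean(st,0);print(np.array(pl),np.array(st),P,S)
e1=f(0,191,.16);e2=f(613,256,.16);d=e1-e2;d/=np.linalg.norm(d);n=np.array([d[1],-d[0],0]);print("edge",e1,e2,np.degrees(np.arctan2(-d[0],d[1])),(S-e2)@n,(S-e2)@d,(P-S)@n,(P-S)@d)
E
```

```text
[ 0.5459 -0.03    0.2756] [-177.4454    0.1002   -4.4203] [-1.2312 -1.6175 -0.8632  0.4725 -0.4609  0.0835] [ -4.4779   5.8634  15.9827 100.2221   2.5545 179.9423]
[[ 0.6675  0.0488  0.1565]
 [ 0.6579 -0.0064  0.1565]
 [ 0.621  -0.      0.1565]
 [ 0.6302  0.055   0.1565]] [[ 0.6854  0.1335  0.158 ]
 [ 0.6529 -0.0543  0.158 ]
 [ 0.6092 -0.047   0.158 ]
 [ 0.6423  0.1417  0.158 ]] [0.6442 0.0243 0.1565] [0.6474 0.0435 0.158 ]
edge [0.6192 0.2012 0.16  ] [ 0.5549 -0.1642  0.16  ] -9.978599090536838 0.055118009636108425 0.22060917501312527 8.093392871478401e-05 -0.019441279420004714
```

Wrist measurements agree within about 1 mm, putting the plate centre at (0.644, 0.0243) with yaw about -9.8°. Joint 6 reached its limit, so I'll use the half-turned hand (yaw about 170°), first taking out the tilt.

```bash
python3 -m jog '{"delta_pos":[[0,0,0],[0.2,0.1,0],[0.2,0.1,0],[0.2,0.1,0],[0.2,0.1,0],[0.2,0.1,0],[0.2,0.1,0],[0.2,0.1,0],[0.2,0.1,0],[0.2,0.1,0]],"turn":[[-0.32,0.03,0],[0,0,1],[0,0,1],[0,0,1],[0,0,1],[0,0,1],[0,0,1],[0,0,1],[0,0,1],[0,0,1]],"hand":[-1,-1,-1,-1,-1,-1,-1,-1,-1,-1]}'
python3 -m jog '{"delta_pos":[[0,0,0],[0,0,0],[0,0,0],[0,0,0],[0,0,0],[0,0,0],[0,0,-0.3],[0,0,-0.3],[0,0,-0.3],[0,0,-0.3]],"turn":[[0,0,1],[0,0,1],[0,0,1],[0,0,1],[0,0,1],[0,0,1],[0,0,1],[0,0,1],[0,0,1],[0,0,1]],"hand":[-1,-1,-1,-1,-1,-1,-1,-1,-1,-1]}'
```

```text
time: 3.35
ee_pos: [0.6349, 0.0076, 0.2767]
tcp_rot: [-179.8, 0.1, 68.3]
wrist_force: [0.4, -0.3, 0.9]
opening: -0.0003
time: 4.35
ee_pos: [0.6345, 0.0073, 0.2161]
tcp_rot: [-179.7, 0.1, 148.3]
wrist_force: [-0.9, -0.3, -0.1]
opening: 0.0004
```

```bash
python3 -m jog '{"delta_pos":[[0.04,0.07,0],[0.04,0.07,0],[0.04,0.07,0],[0.04,0.07,-0.2],[0.03,0.06,-0.2],[0,0,-0.2],[0,0,-0.1],[0,0,-0.1],[0,0,0],[0,0,0]],"turn":[[0,0,0.9],[0,0,0.9],[0,0,0.93],[0,0,0],[0,0,0],[0,0,0],[0,0,0],[0,0,0],[0,0,0],[0,0,0]],"hand":[-1,-1,-1,-1,-1,-1,-1,-1,-1,-1]}'
python3 - <<'E'
from h import *
import cv2
from workcell import bot
o=bot.get_obs();print(o["ee_pos"],o["tcp_rot"],o["wrist_force"],o["q"])
c=camera("wrist");cv2.imwrite("pics/w2.png",cv2.resize(c["frame"][:,:,::-1],None,fx=1.5,fy=1.5))
E
```

```text
time: 5.35
ee_pos: [0.6445, 0.0252, 0.1765]
tcp_rot: [-179.7, 0.1, 169.9]
wrist_force: [0.5, -0.2, 0.7]
opening: 0.0002
[0.64454397 0.02516756 0.1765084 ] [-1.79738651e+02  7.77514966e-02  1.69881109e+02] [ 0.53539538 -0.2395769   0.72016268] [ 2.35626513 17.56919738 18.5860874  90.99743038 -0.27197444 12.47528701]
```

View pics/w2.png

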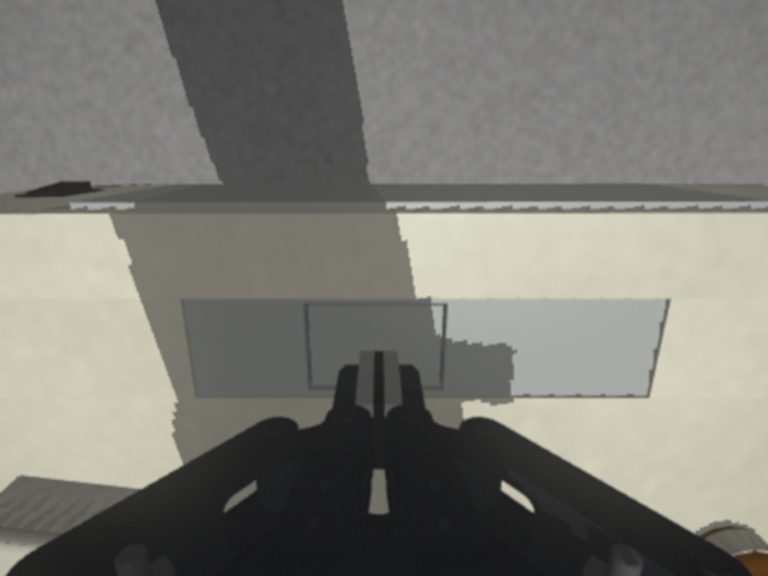

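The hand is centred over the plate and square to the strip (plate outline from (307,303) to (446,388), fingertips at about x=378). Now I lower it gently.

```bash
python3 -m jog '{"delta_pos":[[0,0,-0.06],[0,0,-0.06],[0,0,-0.06],[0,0,-0.06],[0,0,-0.06],[0,0,-0.03],[0,0,-0.02],[0,0,-0.02],[0,0,0],[0,0,0]],"turn":[[0,0,0],[0,0,0],[0,0,0],[0,0,0],[0,0,0],[0,0,0],[0,0,0],[0,0,0],[0,0,0],[0,0,0]],"hand":[-1,-1,-1,-1,-1,-1,-1,-1,-1,-1]}'
```

```text
time: 6.4
ee_pos: [0.6446, 0.0252, 0.1579]
tcp_rot: [-179.7, 0.1, 169.9]
wrist_force: [0.0, -0.2, -0.2]
opening: 0.0004
```

```bash
python3 -m jog '{"delta_pos":[[0,0,-0.01],[0,0,-0.01],[0,0,-0.01],[0,0,-0.01],[0,0,-0.01],[0,0,0],[0,0,0],[0,0,0],[0,0,0],[0,0,0]],"turn":[[0,0,0],[0,0,0],[0,0,0],[0,0,0],[0,0,0],[0,0,0],[0,0,0],[0,0,0],[0,0,0],[0,0,0]],"hand":[-1,-1,-1,-1,-1,-1,-1,-1,-1,-1]}'
python3 -c "
from workcell import bot
print(bot.get_obs()['wrist_force'],bot.get_obs()['ee_pos'])"
```

```text
time: 7.4
ee_pos: [0.6446, 0.0252, 0.1553]
tcp_rot: [-179.7, 0.1, 169.9]
wrist_force: [0.1, 0.8, 4.7]
opening: -0.0002
[0.10550488 0.77418775 4.70958798] [0.64461919 0.0252391  0.15533597]
```

```bash
python3 -m jog '{"delta_pos":[[0,0,-0.01],[0,0,-0.01],[0,0,-0.01],[0,0,0],[0,0,0],[0,0,0],[0,0,0],[0,0,0],[0,0,0],[0,0,0]],"turn":[[0,0,0],[0,0,0],[0,0,0],[0,0,0],[0,0,0],[0,0,0],[0,0,0],[0,0,0],[0,0,0],[0,0,0]],"hand":[-1,-1,-1,-1,-1,-1,-1,-1,-1,-1]}'
python3 -c "
from workcell import bot
print(bot.get_obs()['wrist_force'],bot.get_obs()['ee_pos'])"
```

```text
time: 8.4
ee_pos: [0.6446, 0.0252, 0.1538]
tcp_rot: [-179.7, 0.1, 169.9]
wrist_force: [0.6, 0.4, 3.0]
opening: 0.0002
[0.64823255 0.41224387 2.96230525] [0.64461193 0.0252468  0.15380658]
```

It yields softly (3 N at 0.1538), so this is the spring plate. Pressing about 2 mm more.

```bash
python3 -m jog '{"delta_pos":[[0,0,-0.01],[0,0,-0.01],[0,0,-0.01],[0,0,-0.01],[0,0,0],[0,0,0],[0,0,0],[0,0,0],[0,0,0],[0,0,0]],"turn":[[0,0,0],[0,0,0],[0,0,0],[0,0,0],[0,0,0],[0,0,0],[0,0,0],[0,0,0],[0,0,0],[0,0,0]],"hand":[-1,-1,-1,-1,-1,-1,-1,-1,-1,-1]}'
python3 - <<'E'
from h import *
import cv2
from workcell import bot
o=bot.get_obs();print(o["ee_pos"],o["wrist_force"])
c=camera("wrist");cv2.imwrite("pics/w3.png",cv2.resize(c["frame"][:,:,::-1],None,fx=1.5,fy=1.5))
E
```

```text
time: 9.4
ee_pos: [0.6446, 0.0252, 0.1518]
tcp_rot: [-179.7, 0.1, 169.9]
wrist_force: [1.9, 0.1, 3.6]
opening: 0.0003
[0.64459766 0.02524355 0.15180148] [1.88990572 0.11561137 3.57650395]
```

View pics/w3.png

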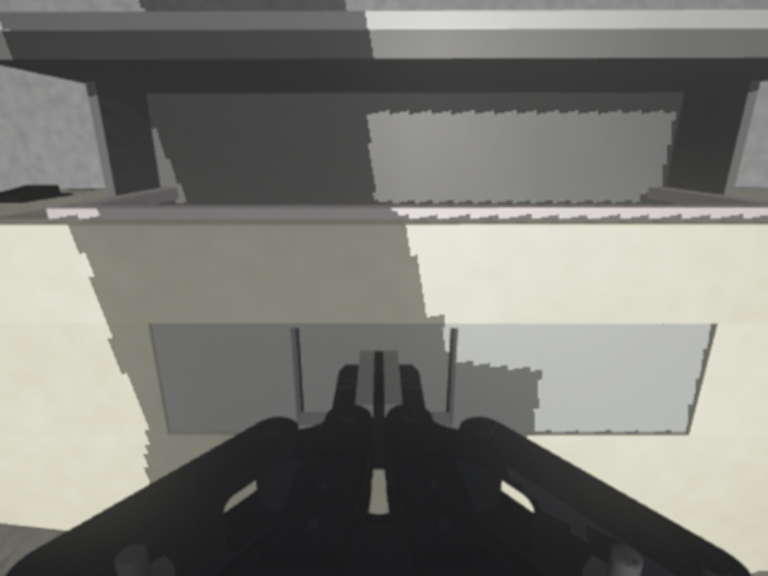

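The drawer has sprung out, with the gap open between the deck edge (row 205) and the inner lip (about row 60). Raising straight up, then moving over the gap.

```bash
python3 -m jog '{"delta_pos":[[0,0,0.1],[0,0,0.2],[0,0,0.25],[0,0,0.25],[-0.2,0.08,0.2],[-0.35,0.15,0],[-0.35,0.15,0],[-0.35,0.15,0],[-0.3,0.13,0],[0,0,0]],"turn":[[0,0,0],[0,0,0],[0,0,0],[0,0,0],[0,0,0],[0,0,0],[0,0,0],[0,0,0],[0,0,0],[0,0,0]],"hand":[-1,-1,-1,-1,-1,-1,-1,-1,-1,-1]}'
python3 - <<'E'
from h import *
import cv2
from workcell import bot
np.set_printoptions(precision=5,suppress=True)
o=bot.get_obs();print(o["ee_pos"],o["tcp_rot"],o["wrist_force"],o["q"])
c=camera("wrist");cv2.imwrite("pics/w4.png",cv2.resize(c["frame"][:,:,::-1],None,fx=1.5,fy=1.5))
c=camera("top");cv2.imwrite("pics/top4.png",cv2.resize(c["frame"][60:235,165:365,::-1],None,fx=3.4,fy=3.4,interpolation=cv2.INTER_CUBIC))
E
```

```text
time: 10.45
ee_pos: [0.5655, 0.059, 0.2032]
tcp_rot: [-179.8, 0.1, 170.0]
wrist_force: [0.6, 0.5, 0.6]
opening: 0.0003
[0.56549 0.05904 0.20322] [-179.76639    0.11699  169.96561] [0.63028 0.54047 0.58586] [ 6.08939  6.99051  9.14067 92.10265 -0.25691 16.12392]
```

View pics/w4.png

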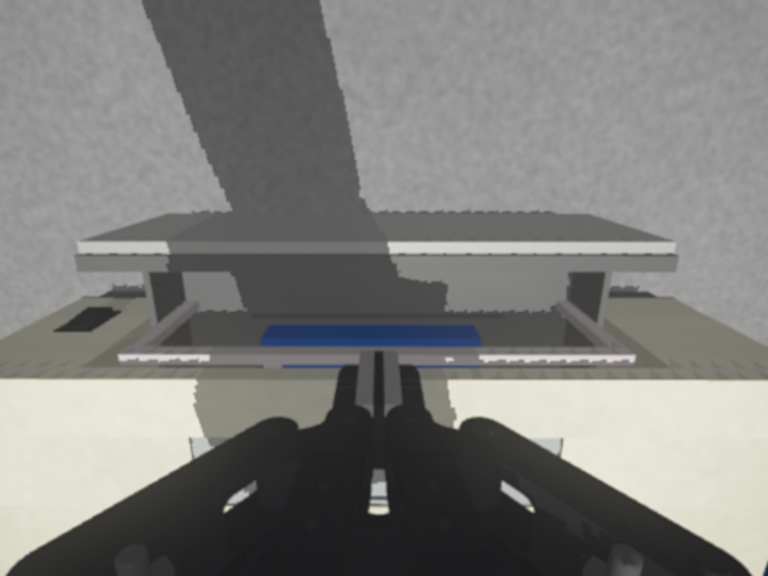

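View pics/top4.png

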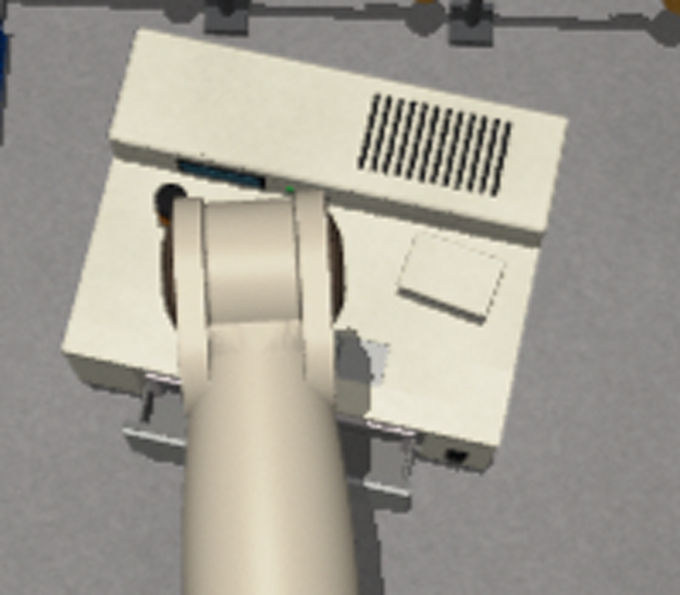

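The wrist view shows the lip's inner top edge at row 254, the rail's bright top at rows 348–362, the deck edge at row 378, and the blue rack upright behind and under the rail. Next I work out where the finger stands in instrument axes.

```bash
python3 - <<'E'
from h import *
from workcell import bot
np.set_printoptions(precision=4,suppress=True)
c=camera("wrist");o=bot.get_obs()
c=dict(c,extrinsics=wext(c,o))
f=lambda u,v,z:atz(c,(u+.5)/1.5-.5,(v+.5)/1.5-.5,z)
a=np.radians(-9.8);n=np.array([np.cos(a),np.sin(a),0]);y=np.array([-n[1],n[0],0])
strip=np.array([.6473,.0430,.16]);e=strip-.055*n;print("edge",e)
for k,p in dict(lipin=(378,254,.143),lipL=(78,254,.143),lipR=(677,254,.143),lipout=(378,242,.143),rail=(378,349,.138),railback=(250,362,.138),deck=(250,378,.16)).items():
    q=f(*p);print(k,q,(q-e)@n,(q-e)@y)
t=o["ee_pos"];print("tcp",t,(t-e)@n,(t-e)@y,o["time"])
E
```

```text
edge [0.5931 0.0524 0.16  ]
lipin [0.5383 0.0636 0.143 ] -0.05595640674820664 0.0017633490883158613
lipL [ 0.5133 -0.0777  0.143 ] -0.056493519705957944 -0.1417570265563565
lipR [0.563  0.2035 0.143 ] -0.055424902973262934 0.14378491147219363
lipout [0.5325 0.0646 0.143 ] -0.06176942186883639 0.001793803767630428
rail [0.5898 0.0544 0.138 ] -0.0036461735456367775 0.0014596193836896162
railback [ 0.5855 -0.0139  0.138 ] 0.0037891279166483707 -0.06656431569276487
deck [ 0.5837 -0.0069  0.16  ] 0.0008501166374134086 -0.05997177621097856
tcp [0.5673 0.0582 0.2023] -0.026387289908557685 0.00137778242118076 10.6
```

```bash
python3 -m jog '{"delta_pos":[[-0.05,0.01,-0.2],[0,0,-0.2],[0,0,-0.2],[0,0,-0.2],[0,0,-0.2],[0,0,-0.2],[0,0,-0.2],[0,0,-0.2],[0,0,-0.05],[0,0,0]],"turn":[[0,0,0],[0,0,0],[0,0,0],[0,0,0],[0,0,0],[0,0,0],[0,0,0],[0,0,0],[0,0,0],[0,0,0]],"hand":[-1,-1,-1,-1,-1,-1,-1,-1,-1,-1]}'
python3 - <<'E'
from h import *
import cv2
from workcell import bot
o=bot.get_obs();print(o["ee_pos"],o["wrist_force"])
c=camera("wrist");cv2.imwrite("pics/w5.png",cv2.resize(c["frame"][:,:,::-1],None,fx=1.5,fy=1.5))
E
```

```text
time: 11.6
ee_pos: [0.5643, 0.0587, 0.1188]
tcp_rot: [-179.7, 0.0, 169.9]
wrist_force: [-0.2, -0.6, -0.2]
opening: 0.0001
[0.56434056 0.05873381 0.11884762] [-0.23011441 -0.57541559 -0.16276044]
```

View pics/w5.png

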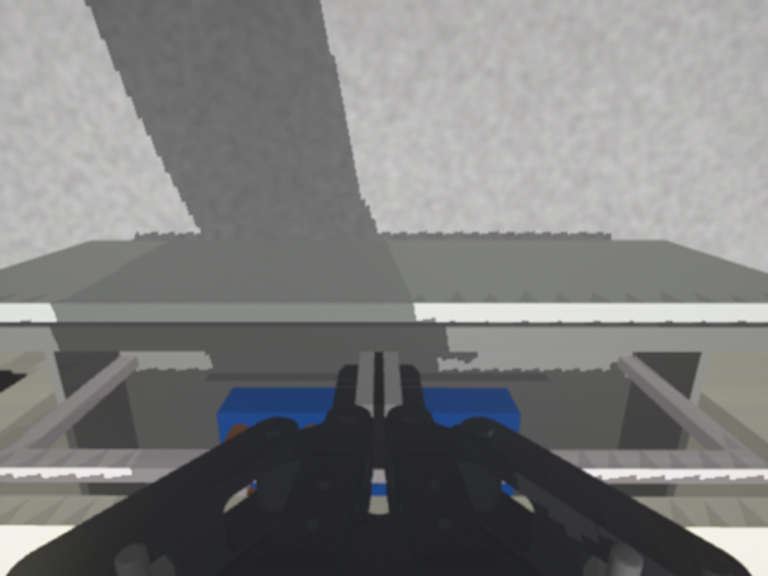

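The fingertip is in the gap with no contact and the rack stands upright behind. Drawing slowly along -x.

```bash
python3 -m jog '{"delta_pos":[[-0.06,0.01,0],[-0.06,0.01,0],[-0.06,0.01,0],[-0.06,0.01,0],[-0.06,0.01,0],[-0.08,0.014,0],[-0.08,0.014,0],[-0.08,0.014,0],[-0.08,0.014,0],[-0.08,0.014,0]],"turn":[[0,0,0],[0,0,0],[0,0,0],[0,0,0],[0,0,0],[0,0,0],[0,0,0],[0,0,0],[0,0,0],[0,0,0]],"hand":[-1,-1,-1,-1,-1,-1,-1,-1,-1,-1]}'
python3 -m jog '{"delta_pos":[[-0.08,0.014,0],[-0.08,0.014,0],[-0.08,0.014,0],[-0.08,0.014,0],[-0.08,0.014,0],[-0.08,0.014,0],[-0.08,0.014,0],[-0.06,0.01,0],[-0.06,0.01,0],[0,0,0]],"turn":[[0,0,0],[0,0,0],[0,0,0],[0,0,0],[0,0,0],[0,0,0],[0,0,0],[0,0,0],[0,0,0],[0,0,0]],"hand":[-1,-1,-1,-1,-1,-1,-1,-1,-1,-1]}'
python3 - <<'E'
from h import *
import cv2
from workcell import bot
o=bot.get_obs();print(o["ee_pos"],o["wrist_force"])
e=np.array([.5931,.0524,.16]);a=np.radians(-9.8);print((o["ee_pos"]-e)@[np.cos(a),np.sin(a),0])
c=camera("wrist");cv2.imwrite("pics/w6.png",cv2.resize(c["frame"][:,:,::-1],None,fx=1.5,fy=1.5))
E
```

```text
time: 12.65
ee_pos: [0.5292, 0.0648, 0.1193]
tcp_rot: [-179.7, 0.1, 169.9]
wrist_force: [2.0, 0.7, 0.5]
opening: -0.0005
time: 13.65
ee_pos: [0.4949, 0.0707, 0.1192]
tcp_rot: [-179.7, 0.0, 169.9]
wrist_force: [0.7, -1.2, -0.2]
opening: 0.0003
[0.49493873 0.07065179 0.11916424] [ 0.74101433 -1.15040398 -0.21766599]
-0.09983551789458144
```

View pics/w6.png

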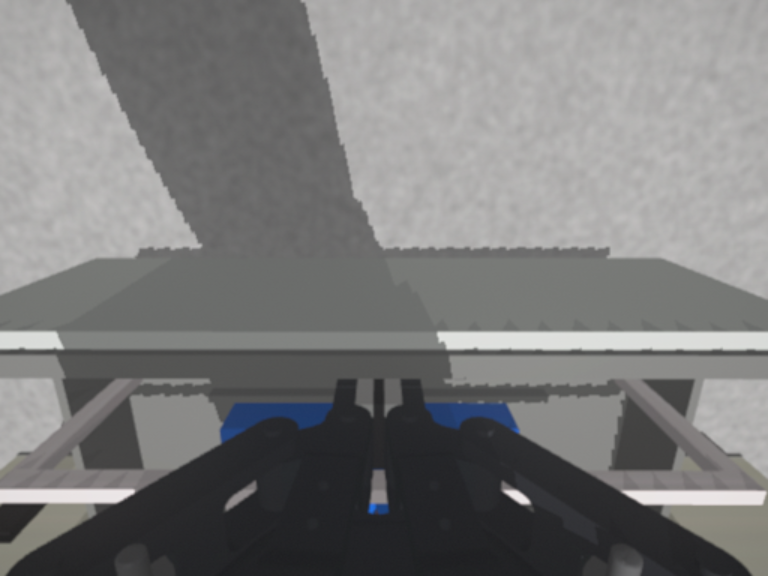

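The finger is against the lip and the drawer is coming along. About 15 mm should remain, so I go slower and watch the force.

```bash
python3 -m jog '{"delta_pos":[[-0.03,0.005,0],[-0.03,0.005,0],[-0.03,0.005,0],[-0.03,0.005,0],[-0.03,0.005,0],[-0.03,0.005,0],[-0.03,0.005,0],[-0.03,0.005,0],[-0.03,0.005,0],[-0.03,0.005,0]],"turn":[[0,0,0],[0,0,0],[0,0,0],[0,0,0],[0,0,0],[0,0,0],[0,0,0],[0,0,0],[0,0,0],[0,0,0]],"hand":[-1,-1,-1,-1,-1,-1,-1,-1,-1,-1]}'
```

```text
time: 14.7
ee_pos: [0.4804, 0.0732, 0.1193]
tcp_rot: [-179.7, 0.1, 169.9]
wrist_force: [1.4, -0.0, -0.2]
opening: -0.0
```

```bash
python3 -m jog '{"delta_pos":[[-0.02,0.003,0],[-0.02,0.003,0],[-0.02,0.003,0],[-0.02,0.004,0],[0,0,0],[0,0,0],[0,0,0],[0,0,0],[0,0,0],[0,0,0]],"turn":[[0,0,0],[0,0,0],[0,0,0],[0,0,0],[0,0,0],[0,0,0],[0,0,0],[0,0,0],[0,0,0],[0,0,0]],"hand":[-1,-1,-1,-1,-1,-1,-1,-1,-1,-1]}'
```

```text
time: 15.7
ee_pos: [0.4792, 0.0734, 0.1195]
tcp_rot: [-179.7, 0.4, 169.9]
wrist_force: [16.2, -2.4, -8.0]
opening: -0.0003
```

Force rose to 16 N at finger position -116 mm, as expected for the stop (lip at about -126 mm). Now I back off towards +x inside the gap, then lift straight out.

```bash
python3 -m jog '{"delta_pos":[[0.05,-0.008,0],[0.06,-0.01,0],[0.06,-0.01,0],[0.06,-0.01,0],[0.03,-0.005,0],[0,0,0.1],[0,0,0.15],[0,0,0.2],[0,0,0.2],[0,0,0.2]],"turn":[[0,0,0],[0,0,0],[0,0,0],[0,0,0],[0,0,0],[0,0,0],[0,0,0],[0,0,0],[0,0,0],[0,0,0]],"hand":[-1,-1,-1,-1,-1,-1,-1,-1,-1,-1]}'
python3 -m jog '{"delta_pos":[[0,0,0.3],[0,0,0.3],[0,0,0.3],[0,0,0.3],[0,0,0.3],[-0.2,0,0.3],[-0.2,0,0.3],[-0.2,0,0],[-0.2,0,0],[0,0,0]],"turn":[[0,0,0],[0,0,0],[0,0,0],[0,0,0],[0,0,0],[0,0,0],[0,0,0],[0,0,0],[0,0,0],[0,0,0]],"hand":[-1,-1,-1,-1,-1,-1,-1,-1,-1,-1]}'
python3 - <<'E'
from h import *
import cv2
from workcell import bot
o=bot.get_obs();print(o["ee_pos"],o["tcp_rot"],o["wrist_force"])
c=camera("wrist");cv2.imwrite("pics/w7.png",cv2.resize(c["frame"][:,:,::-1],None,fx=1.5,fy=1.5))
c=camera("scene");cv2.imwrite("pics/s7.png",cv2.resize(c["frame"][:,:,::-1],None,fx=1.5,fy=1.5))
E
```

```text
time: 16.7
ee_pos: [0.4897, 0.0717, 0.1631]
tcp_rot: [-179.8, 0.1, 169.9]
wrist_force: [-0.0, 0.0, 0.3]
opening: 0.0003
time: 17.7
ee_pos: [0.4485, 0.0716, 0.2666]
tcp_rot: [-179.7, 0.1, 169.9]
wrist_force: [-0.0, 0.6, -0.9]
opening: 0.0002
[0.44847631 0.07164178 0.26659015] [-1.79737190e+02  5.57201006e-02  1.69915612e+02] [-0.04240202  0.61630225 -0.86196363]
```

View pics/w7.png

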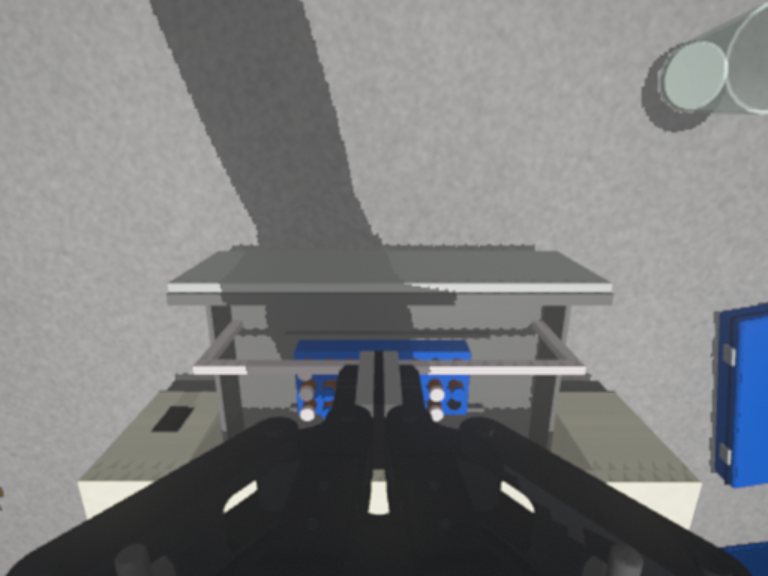

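View pics/s7.png

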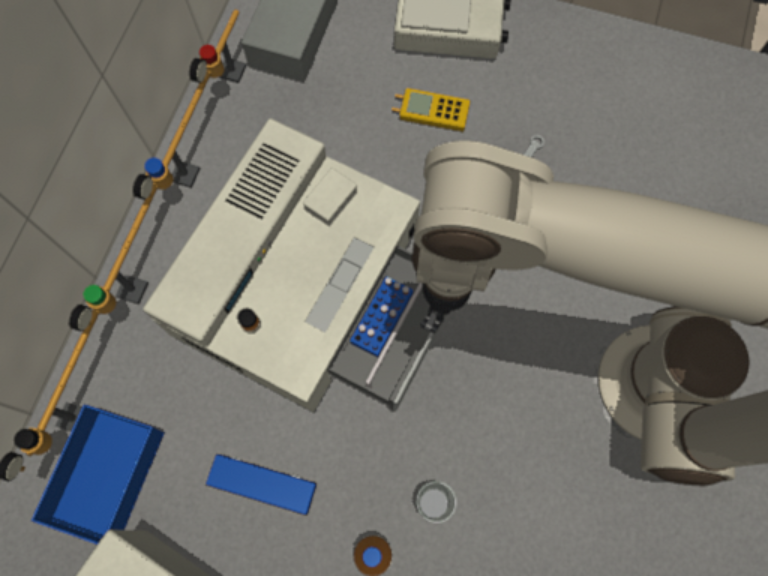

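The drawer is out, the rack is upright with its vials, and the other objects are where they were. I'm measuring the drawer's extent: lip inner edge at row 291, deck edge at row 481.

```bash
python3 - <<'E'
from h import *
from workcell import bot
o=bot.get_obs();c=camera("wrist");c=dict(c,extrinsics=wext(c,o))
f=lambda u,v,z:atz(c,(u+.5)/1.5-.5,(v+.5)/1.5-.5,z)
e=np.array([.5931,.0524,.16]);a=np.radians(-9.8);n=np.array([np.cos(a),np.sin(a),0])
for p in((250,292,.143),(550,292,.143),(300,368,.138),(90,481,.16),(690,481,.16)):print(p,(f(*p)-e)@n)
print(o["time"],o["wrist_force"])
E
```

```text
(250, 292, 0.143) -0.13442442127380105
(550, 292, 0.143) -0.13379841227925288
(300, 368, 0.138) -0.07675191540310293
(90, 481, 0.16) 0.00030731543445143144
(690, 481, 0.16) 0.00041444033101894795
17.8 [ 0.24289401 -0.11906399  0.079419  ]
```

```bash
python3 -c "
from workcell import ticket
print(ticket.job_done())"
```

```text
the job is handed in; nothing more can be done
None
```

The drawer is out at its stop and the job is handed in, at about 18 s of the 54 s allowed. `job_done()` gave no verdict.

**What I did**
- **Finding the plate:** its outline was visible, so I located it from the top, scene and wrist views, about 19 mm to the robot's right of the strip's middle. I did not need to feel along the strip.
- **Pressing it:** I pressed it gently with the shut fingers. It yielded softly at about 3–5 N, and the drawer sprang out.
- **Drawing the drawer:** I lowered a fingertip into the gap behind the drawer's front and drew it slowly. The fingers then stalled and the force rose to 16 N, which I took as the stop.
- **Clearing the hand:** I backed off inside the gap, lifted straight out and moved back. Nothing was gripped or lifted.

**Last checks**
- **Drawer travel:** the wrist picture shows it moved 73–78 mm from the sprung-out position, against 75 mm expected.
- **Lip position:** it measured about -134 mm from the deck edge, against -126 mm expected. The same measurement already read about 5 mm too far before the pull, and the finger's stall position (-116 mm) fits the stop.
- **Scene:** the rack is upright with its vials. By eye, the other objects in view are where they were; the arm partly covers the spanner in the last scene picture.
- **Hand:** it is clear of everything, with wrist force near zero.

One slip on the way: joint 6 reached its range limit during the approach and tilted the hand a few degrees. I corrected it by turning the hand half round before touching anything.

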